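Latch the ice-screw rack and lock its catch

ROBOT

A 6-joint arm with a two-finger parallel gripper is mounted at the origin on the work surface. World frame = base frame: x ahead of the robot, y to its left, z up, the work surface at z = 0. Lengths are in mm, angles in rad, forces in N, time in s.
With the tool pointing down it reaches from about 350 to 875 mm from the base axis. Payload 4.2 kg.
Tool frame: the origin (TCP) lies on the mounting face of the last link; the fingertips stand 173 mm ahead of it and the grasp point (between the pads) lies 155 mm ahead of it; z points along the fingers, y is the line along which they close (so a half turn about z gives the same grasp; the last joint's range is limited). The gripper opens to 85 mm and grips with 20 to 120 N. Pads are 22 mm wide; open, the fingers measure 114 mm over their backs; the gripper's body (76 mm by 85 mm) begins 54 mm behind the grasp point. The pads swing forward as they close: fully open they stand 13 mm farther back than shut.
Start: joints at [1.528, 0.385, 0.008, 0, -1.194, -0.259], TCP at [185.742, 596.741, 404.712] pointing down, gripper open.
Joint ranges: [-3.14, 3.14], [-1.21, 2.06], [-1.07, 1.41], [-3.16, 2.05], [-2.99, -0.16], [-3.1, 3.1]. Speed limits (rad/s): [2.79, 2.79, 3.14, 3.14, 3.14, 3.14].

INTERFACE

Orientations are given as a unit quaternion [x, y, z, w].
In Python, from bench import arm gives the robot as it stands. The module is installed in compiled form; this text tells all that it offers.
- The arm moves only by the tool move_arm, never from a script. Its arguments are lists of equal length, an entry for each row: "fingers": the finger opening in mm, from 0 to 85.4; "travel": the shift along the tool's x, y, z in mm, a list of three; "dr": the turn, a rotation vector about the tool's x, y, z in rad, a list of three. A call has 1 to 10 rows; each row is the pose to reach, as a shift and turn from the pose commanded when the call began, along the tool's axes at that moment; what a row does not reach only later rows make up. A row lasts 1/10 s, in which the tool goes at most 50 mm and 8.59 degrees, less where a joint would pass 70% of its speed; a pose out of reach is approached as far as the arm can. A call with a gripper value outside its range is refused whole. The fingers move at their own pace and stop on an object; the grip force is fixed at half the most. Time passes only in rows, so rows that repeat a pose let the fingers close. It gives the time, the measured TCP pose, the force, the opening and the grip force at its end, in the units of the state.
- arm.read_state(): the state, without advancing time (a new reading comes with each control period).
- arm.get_image(name): name is "scene" or "top" or "wrist"; returns the picture (400x640x3 uint8, red, green, blue); there is no depth.
- arm.camera_model(name): a dict with "intrinsics" (3x3 intrinsics, pixels), "pose" (4x4, takes a point from camera to world coordinates). Camera axes: x right, y up, looking along -z (the intrinsics and any distortion apply to the point x, -y, -z); pixel columns grow to the right and rows downward; lengths in mm; the calibration is good to about 2 mm. A picture is of the moment at which its call begins: read the wrist's pose just before it. camera_model takes no time and is no camera call; for the wrist camera it gives the pose at the moment of the call.
- arm.job_done(): hands the job in; it is judged then, once.
The state is a dict: "clock": time; "joints": joint angles; "joint_vel": joint speeds; "joint_efforts": joint torques, N m; "position": TCP position; "ee_rot": TCP orientation; "contact_force": force on the tool from outside, world axes, zero at the start; "wrist_torque": the same for the moment, N m; "gripper_width": finger opening in mm; "grasp_force": force on a finger pad.
Only numpy, scipy, OpenCV 4.12 (cv2) and the standard library are available. Lean on these libraries where they do the work, as an engineer would, in place of code of your own. Each camera call takes 0.05 s, during which the arm holds its last target. There are 200 camera calls.

TASK

Close the ice-screw rack on the bench: swing the sprung flat bar down over the screw and press it gently, with no more than about 40 N (4 kg), until the spring catch snaps over its end and holds it down by itself. Then turn the wing knob on the catch case clockwise (seen from above) as far as it will go. Leave the screw lying in the rack, and leave the headlamp, pulley and jar beside the rack where they are.

Things in the scene. Friction and masses are not known exactly. Their poses are not given: they have to be found in the camera images.
- rack: Plywood board 350 x 150 x 18 mm screwed to the bench, carrying bar, catch, knob. Origin: centre of its underside, on the bench. Its x axis runs lengthwise from the bar's hinge (at the -x end) to the grey catch case (+x end), z up. The case is a grey box from x = 95 to 175 mm, 90 mm wide, its top 92 mm above the bench.
- bar (a joint): Angle of the flat aluminium bar (200 mm from hinge axis to end, 30 mm wide, 6 mm thick), rad: 0 level, positive with its end raised; starts standing, at 1.1 to 1.3, leaning towards the catch. A spring raises it (1 to 2 N at the end) whenever the catch does not hold it. Latched it reads -0.05 to 0.06, by the catch's height; a few mm below the click the stiff rest pad is met.
- bar_hinge (a point): Middle of the bar's hinge axis, at rack x = -140 mm, y = 0, 56 mm above the bench. The axis is parallel to the rack's y axis; the bar swings in the rack's x-z plane.
- bar_tip (a point): Centre of the bar's free end, 200 mm from the hinge axis, in the middle of the bar's thickness. It comes to lie at rack x = 60 mm.
- knob (a joint): Angle of the wing knob, rad: 0 with the wing along the rack's x axis, growing clockwise seen from above; end stops at 0 and at 2.2 (fully clockwise, locked). Starts between 0 and 0.6; stays where it is left; needs about 0.1 N m.
- knob_grip (a point): On the knob's upright axis, at the height to grip, at rack x = 145 mm, y = 0, 118 mm above the bench. The knob is a steel wing 70 mm long, 14 mm thick, 30 mm high (its underside 100 mm, its top 130 mm above the bench) on a round neck on top of the catch case.
- ice_screw: Titanium ice screw, a tube 18 mm in diameter and 160 mm long with a flat hanger at one end, lying crosswise (along the rack's y) in a slot of the rack under the bar, at rack x about -45 mm; its top is 44 mm above the bench. Origin: under the middle of the tube.
- headlamp: Black plastic headlamp, 52 x 86 x 42 mm, standing on the bench beside the rack on the +y side. Origin: centre of its underside.
- pulley: Silver aluminium pulley lying flat on the bench, about 94 x 68 x 34 mm, on the -y side of the rack. Origin: underside, on the sheave's axis.
- jar: Empty glass jar with a steel twist cap, 72 mm in diameter, 110 mm high, standing on the bench on the -y side of the rack. Origin: centre of its underside.
- catch_foot (a point): Point on the board (18 mm above the bench) under the spring catch, at rack x = 60, y = 0. The catch: a 28 mm wide steel bolt with a sloped top, up to 90 mm above the bench; the bar's end pushes it aside (10 to 15 N) and it springs back over the bar, above a rubber rest pad. Its bracket is set anywhere within a 20 mm range of heights, not measured: find the latched depth by feel.

How it is judged:
By the outcome, as a careful person would: the job done as asked, in the order asked, and still so for the second after the job is handed in, with the robot touching nothing.
It also fails if it takes over 64 s, if anything falls off the work surface, if the arm or the gripper's body presses on something with over 40 N, if the wrist force passes 120 N, or if a joint passes its speed limit or range.

## Working session

There is one attempt and no reset: what is moved stays moved. The work goes in short steps, Python scripts to look and compute and a tool call to move; the robot and the scene stay as the last step left them, time stands still between calls to the robot, and variables do not carry over. Pictures are saved under pics/ and viewed, at most 10 in all, crops included, and the job is handed in when it is done.

Besides the shell and the picture viewer there is one more tool, called as name(argument=value, ...) on one line, values as JSON. move_arm: Moves the arm, as the interface text tells. Its arguments: {"type":"object","properties":{"fingers":{"type":"array","items":{"type":"number"}},"travel":{"type":"array","items":{"type":"array","items":{"type":"number"}}},"dr":{"type":"array","items":{"type":"array","items":{"type":"number"}}}},"required":["fingers","travel","dr"]}

```bash
mkdir -p pics && cat > h.py <<'E'
import numpy as np, cv2
from bench import arm
from scipy.spatial.transform import Rotation as R
def proj(name,P):
    m=arm.camera_model(name);K=np.array(m['intrinsics']);T=np.array(m['pose'])
    p=(np.atleast_2d(P)-T[:3,3])@T[:3,:3];p=p*[1,-1,-1];q=p@K.T
    return q[:,:2]/q[:,2:]
def ray(name,uv):
    m=arm.camera_model(name);K=np.array(m['intrinsics']);T=np.array(m['pose'])
    d=np.linalg.inv(K)@[uv[0],uv[1],1];d=d*[1,-1,-1];d=T[:3,:3]@d
    return T[:3,3],d/np.linalg.norm(d)
def plane(name,uv,z):
    o,d=ray(name,uv);return o+d*(z-o[2])/d[2]
def tri(*a):
    A=np.zeros((3,3));b=np.zeros(3)
    for n,uv in a:
        o,d=ray(n,uv);M=np.eye(3)-np.outer(d,d);A+=M;b+=M@o
    return np.linalg.solve(A,b)
E
python3 - <<'E'
from h import *
print(arm.read_state())
ims=[]
for n in("scene","top"):
    i=arm.get_image(n)[:,:,::-1];cv2.imwrite(f'pics/{n}0.png',i)
    m=arm.camera_model(n);print(n,m)
E
```

```text
{'clock': 0.0, 'joints': array([ 1.52761077e+00,  3.85536345e-01,  6.64622422e-03, -5.18706541e-04,
       -1.19399310e+00, -2.58586209e-01]), 'joint_vel': array([-0.00033466, -0.00190999,  0.00134986,  0.00049867, -0.0009504 ,
       -0.00077974]), 'joint_efforts': array([-6.01189004e-05, -3.92287445e+01,  1.88394374e+01,  4.18610260e+00,
       -4.71058287e-03, -2.58818513e-07]), 'position': array([185.66828193, 596.56873618, 403.63844029]), 'ee_rot': array([ 9.88623351e-01, -1.50408517e-01, -1.27499694e-04,  1.06331258e-03]), 'contact_force': array([0.69624197, 0.13223922, 0.51073701]), 'wrist_torque': array([-0.01217927,  0.02325794,  0.01733645]), 'grasp_force': 0.0, 'gripper_width': 85.40852454643266}
scene {'intrinsics': array([[453.30182173,   0.        , 318.45034322],
       [  0.        , 453.30182173, 197.67926678],
       [  0.        ,   0.        ,   1.        ]]), 'pose': array([[-3.34428231e-01, -5.67989129e-01,  7.52027997e-01,
         1.28477140e+03],
       [ 9.42125192e-01, -1.81494395e-01,  2.81886337e-01,
         2.29453905e+02],
       [-2.36195084e-02,  8.02775270e-01,  5.95813716e-01,
         6.33860018e+02],
       [ 0.00000000e+00,  0.00000000e+00,  0.00000000e+00,
         1.00000000e+00]])}
top {'intrinsics': array([[507.28712842,   0.        , 322.27111981],
       [  0.        , 507.28712842, 197.38826597],
       [  0.        ,   0.        ,   1.        ]]), 'pose': array([[-4.82077422e-03,  9.97130307e-01, -7.55507186e-02,
         5.32118053e+02],
       [-9.99726062e-01, -3.07533412e-03,  2.32022251e-02,
        -1.19594985e+01],
       [ 2.29032981e-02,  7.56418751e-02,  9.96871981e-01,
         1.03748095e+03],
       [ 0.00000000e+00,  0.00000000e+00,  0.00000000e+00,
         1.00000000e+00]])}
```

View pics/scene0.png

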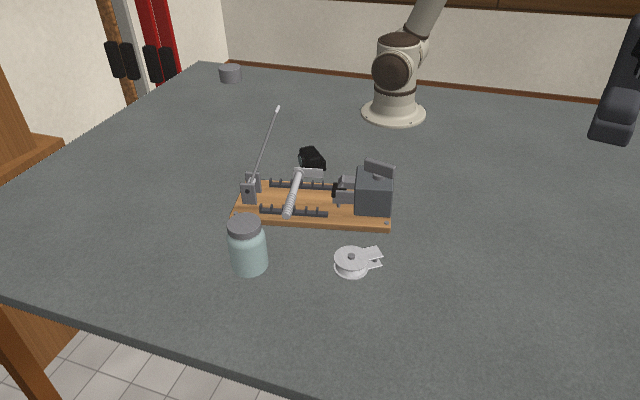

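View pics/top0.png

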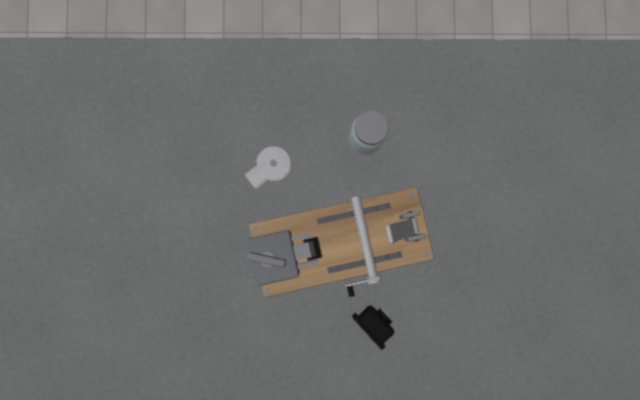

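The scene view shows the hinge at about (250,190), the standing bar's tip at (277,108), and the case and wing at (375,190)/(379,168). In the top view, the board's corners are at about (250,225), (417,189), (432,260) and (266,296). The wing runs from (248,256) to (285,263). Next I'll fit the board and the knob.

```bash
python3 - <<'E'
from h import *
t=cv2.imread('pics/top0.png');s=cv2.imread('pics/scene0.png')
hsv=cv2.cvtColor(t,cv2.COLOR_BGR2HSV)
m=cv2.inRange(hsv,(8,70,60),(25,255,255));m[:150]=0
pts=cv2.findNonZero(m);
# largest comps only
n,l,st,_=cv2.connectedComponentsWithStats(m);m=np.isin(l,[i for i in range(1,n) if st[i,4]>30]).astype('uint8')
pts=np.argwhere(m)[:,::-1]
W=np.array([plane('top',p,18)[:2] for p in pts]).astype('float32')
r=cv2.minAreaRect(W);print(r);box=cv2.boxPoints(r);print(box)
c=np.array(r[0]);
e=[box[1]-box[0],box[2]-box[1]];a=max(e,key=np.linalg.norm);a=a/np.linalg.norm(a)
if a[1]<0:a=-a
yaw=np.arctan2(a[1],a[0]);b=np.array([-a[1],a[0]]);print('yaw',yaw,c)
def w(x,y,z):return np.r_[c+a*x+b*y,z]
P={'knob':w(145,0,118),'hinge':w(-140,0,56),'foot':w(60,0,18),'case':w(175,45,92),'case2':w(175,-45,92)}
for th in(1.1,1.2,1.3):P[f'tip{th}']=w(-140+200*np.cos(th),0,56+200*np.sin(th))
for k,v in P.items():print(k,v.round(1),proj('scene',v).round(1),proj('top',v).round(1))
# wing orientation candidates
for name in('scene','top'):
  for k in(0,.3,.6):
    d=np.cos(k)*np.r_[a,0]-np.sin(k)*np.r_[b,0]
    print(name,k,proj(name,[P['knob']*[1,1,0]+[0,0,130]+35*d,P['knob']*[1,1,0]+[0,0,130]-35*d]).round(1).tolist())
A=cv2.resize(s[90:240,220:420],None,fx=4,fy=4,interpolation=cv2.INTER_CUBIC)
B=cv2.resize(t[180:320,230:440],None,fx=3.8,fy=3.8,interpolation=cv2.INTER_CUBIC)
cv2.imwrite('pics/a.png',A);cv2.imwrite('pics/b.png',B)
E
```

```text
Traceback (most recent call last):
  File "h.py", line 13, in plane
    o,d=ray(name,uv);return o+d*(z-o[2])/d[2]
        ~~~^^^^^^^^^
  File "h.py", line 9, in ray
    m=arm.camera_model(name);K=np.array(m['intrinsics']);T=np.array(m['pose'])
ValueError: time passes only in moves, steps and waits
```

The interface refused the many repeated calibration calls, so I'll cache the calibration per script.

```bash
sed -i 's/^def proj/import functools\n@functools.lru_cache(None)\ndef cm(n): return arm.camera_model(n)\ndef proj/; s/m=arm.camera_model(name)/m=cm(name)/' h.py && cat > a.py <<'E'
from h import *
t=cv2.imread('pics/top0.png');s=cv2.imread('pics/scene0.png')
hsv=cv2.cvtColor(t,cv2.COLOR_BGR2HSV)
m=cv2.inRange(hsv,(8,70,60),(25,255,255));m[:150]=0
n,l,st,_=cv2.connectedComponentsWithStats(m);m=np.isin(l,[i for i in range(1,n) if st[i,4]>30])
W=np.array([plane('top',p,18)[:2] for p in np.argwhere(m)[:,::-1]]).astype('float32')
r=cv2.minAreaRect(W);print(r);box=cv2.boxPoints(r);print(box)
c=np.array(r[0])
a=max([box[1]-box[0],box[2]-box[1]],key=np.linalg.norm);a=a/np.linalg.norm(a)
if a[1]<0:a=-a
b=np.array([-a[1],a[0]]);print('yaw',np.arctan2(a[1],a[0]),c)
def w(x,y,z):return np.r_[c+a*x+b*y,z]
P={'knob':w(145,0,118),'hinge':w(-140,0,56),'foot':w(60,0,18),'case':w(175,45,92),'case2':w(175,-45,92),'cas3':w(95,-45,92)}
for th in(1.1,1.2,1.3):P[f'tip{th}']=w(-140+200*np.cos(th),0,56+200*np.sin(th))
for k,v in P.items():print(k,v.round(1),proj('scene',v).round(1),proj('top',v).round(1))
for name in('scene','top'):
  for k in(0,.3,.6):
    d=np.cos(k)*np.r_[a,0]-np.sin(k)*np.r_[b,0]
    o=w(145,0,130);print(name,k,proj(name,[o+35*d,o-35*d]).round(1).tolist())
A=cv2.resize(s[90:240,220:420],None,fx=4,fy=4,interpolation=cv2.INTER_CUBIC)
B=cv2.resize(t[180:320,230:440],None,fx=3.8,fy=3.8,interpolation=cv2.INTER_CUBIC)
cv2.imwrite('pics/a.png',A);cv2.imwrite('pics/b.png',B)
E
python3 a.py
```

```text
((521.2142944335938, -73.49101257324219), (147.98544311523438, 346.59393310546875), 12.244050025939941)
[[ 412.15253    80.171906]
 [ 485.6568   -258.53812 ]
 [ 630.27606  -227.15393 ]
 [ 556.7718    111.55609 ]]
yaw 1.7844952 [521.21429443 -73.49101257]
knob [490.5  68.2 118. ] [[378.5 166. ]] [[266.1 259.3]]
hinge [ 550.9 -210.3   56. ] [[249.5 183.1]] [[412.8 225.7]]
foot [508.5 -14.9  18. ] [[338.  201.7]] [[312.1 247.7]]
case [440.1  88.   92. ] [[392.  165.7]] [[256.4 286.3]]
case2 [528.1 107.1  92. ] [[392.1 189.4]] [[246.3 238.4]]
cas3 [545.   28.9  92. ] [[353.  187.2]] [[288.6 229. ]]
tip1.1 [ 531.7 -121.7  234.2] [[283.6 112. ]] [[379.9 235.8]]
tip1.2 [ 535.5 -139.5  242.4] [[274.3 108. ]] [[391.9 233.3]]
tip1.3 [ 539.6 -158.   248.7] [[264.6 104.7]] [[404.4 230.6]]
scene 0 [[395.9, 162.0], [362.0, 160.4]]
scene 0.3 [[395.1, 164.6], [363.0, 157.8]]
scene 0.6 [[392.9, 167.0], [365.3, 155.6]]
top 0 [[246.1, 264.0], [284.8, 255.3]]
top 0.3 [[245.8, 258.1], [285.2, 261.2]]
top 0.6 [[247.2, 252.3], [283.8, 267.0]]
```

View pics/a.png

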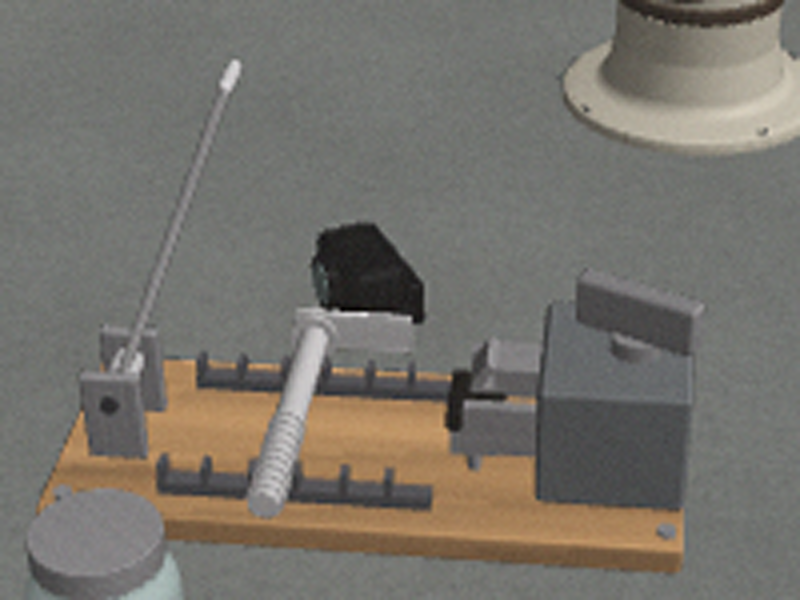

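View pics/b.png

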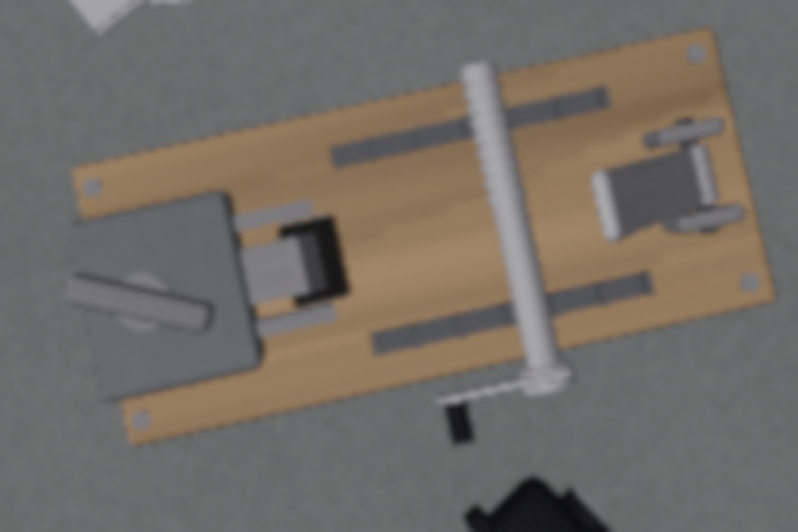

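The wing projects best at a knob angle of about 0.43, and the bar at about 1.18 (tip near rack x -62, z 241). The board fit gives rack yaw 1.7845 and centre (521.3,-74). With closed fingers I'll come in on the hinge side of the standing bar. First I go up and halfway across.

move_arm(fingers=[0,0,0,0,0,0,0,0,0,0], travel=[[290,323,-95],[290,323,-95],[290,323,-95],[290,323,-95],[290,323,-95],[290,323,-95],[290,323,-95],[290,323,-95],[290,323,-95],[290,323,-95]], dr=[[0,0,1.055],[0,0,1.055],[0,0,1.055],[0,0,1.055],[0,0,1.055],[0,0,1.055],[0,0,1.055],[0,0,1.055],[0,0,1.055],[0,0,1.055]])

```text
clock: 1.1
position: [367.5, 198.4, 501.1]
ee_rot: [0.777, -0.63, 0.0, -0.001]
contact_force: [-0.3, 0.5, -0.1]
gripper_width: 0.0
grasp_force: 0.0
```

move_arm(fingers=[0,0,0,0,0,0,0,0,0,0], travel=[[423,-93,0],[423,-93,0],[423,-93,0],[423,-93,0],[423,-93,0],[423,-93,0],[423,-93,0],[423,-93,0],[423,-93,0],[423,-93,0]], dr=[[0,0,0],[0,0,0],[0,0,0],[0,0,0],[0,0,0],[0,0,0],[0,0,0],[0,0,0],[0,0,0],[0,0,0]])

```text
clock: 2.1
position: [549.0, -194.2, 497.2]
ee_rot: [0.777, -0.629, -0.001, 0.001]
contact_force: [-0.3, 0.4, -0.7]
gripper_width: -0.2
grasp_force: 0.0
```

```bash
python3 - <<'E'
from h import *
i=arm.get_image('wrist')[:,:,::-1];cv2.imwrite('pics/w1.png',i)
s=arm.read_state();print(s['clock'],s['position'],s['ee_rot'],s['joints'],s['contact_force'])
c=np.array([521.4,-74.5]);a=np.array([-.2121,.9772])
for th in(1.1,1.2,1.3):
  print(th,proj('wrist',np.r_[c+a*(-140+200*np.cos(th)),56+200*np.sin(th)]).round(1))
for x,z in((-140,56),(145,130),(60,60)):print(x,proj('wrist',np.r_[c+a*x,z]).round(1))
E
```

```text
2.15 [ 548.25751589 -192.75355892  497.63630456] [ 7.77668773e-01 -6.28671928e-01 -1.51039478e-03  7.77612590e-04] [-5.96276576e-02  2.61267505e-01  6.00176774e-02 -4.99908397e-04
 -1.37290861e+00  2.70832208e-01] [-0.28511113  0.55899321 -0.36581154]
1.1 [[315.8 271.8]]
1.2 [[315.8 259.1]]
1.3 [[315.8 243.3]]
-140 [[314.9 149.2]]
145 [[315.7 345.9]]
60 [[315.3 270.9]]
```

View pics/w1.png

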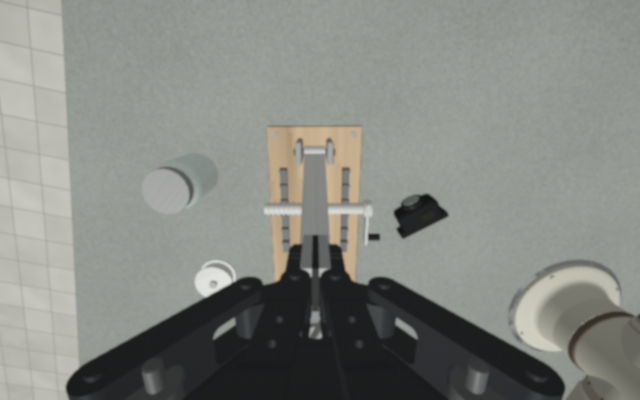

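The wrist view shows the bar and board centred on column 316 and square to the image. The hinge is at (315,151) against a predicted 149, so alignment is good. Next I descend on the hinge side and begin swinging the bar.

move_arm(fingers=[0,0,0,0,0,0,0,0,0,0], travel=[[0,0,40],[0,0,80],[0,0,113],[0,0,113],[-16,0,113],[-31,0,112],[-45,0,119],[-58,0,126],[-72,0,136],[-85,0,147]], dr=[[0,0,0],[0,0,0],[0,0,0],[0,0,0],[0,0,0],[0,0,0],[0,0,0],[0,0,0],[0,0,0],[0,0,0]])

```text
clock: 3.15
position: [529.0, -107.1, 352.3]
ee_rot: [0.779, -0.627, 0.0, -0.0]
contact_force: [-0.4, -0.7, 0.7]
gripper_width: -0.1
grasp_force: 0.4
```

```bash
python3 - <<'E'
from h import *
i=arm.get_image('scene')[:,:,::-1];i=cv2.resize(i[60:240,220:420],None,fx=3,fy=3);cv2.imwrite('pics/s2.png',i)
s=arm.read_state();print(s['clock'],s['position'],s['contact_force'])
E
```

```text
3.2 [ 527.98085471 -105.98485003  349.89505091] [-1.2063837   1.85092192 -1.43938019]
```

View pics/s2.png

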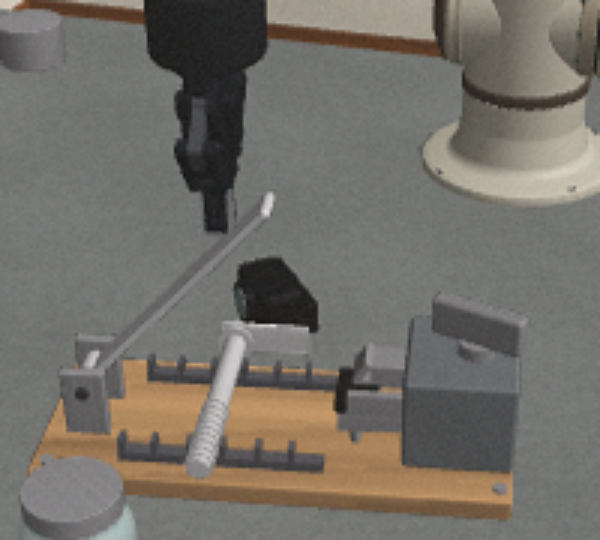

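The fingertip contacts the bar near its end; the bar is now at about 0.8 rad. I keep following the arc down to just above the catch.

move_arm(fingers=[0,0,0,0,0,0,0,0,0,0], travel=[[-12,0,12],[-22,0,26],[-32,0,40],[-39,0,55],[-43,0,63],[-45,0,71],[-48,0,79],[-48,0,79],[-48,0,79],[-48,0,79]], dr=[[0,0,0],[0,0,0],[0,0,0],[0,0,0],[0,0,0],[0,0,0],[0,0,0],[0,0,0],[0,0,0],[0,0,0]])

```text
clock: 4.2
position: [519.2, -61.7, 274.0]
ee_rot: [0.778, -0.628, 0.0, -0.0]
contact_force: [0.0, -0.2, 0.6]
gripper_width: -0.1
grasp_force: 0.3
```

```bash
python3 - <<'E'
from h import *
s=arm.read_state();print(s['clock'],s['position'],s['contact_force'],s['wrist_torque'])
E
```

```text
4.2 [519.18068706 -61.66545699 274.01336429] [ 0.03178738 -0.19001583  0.61408486] [-0.07887742  0.12863876 -0.02010661]
```

move_arm(fingers=[0,0,0,0,0,0,0,0], travel=[[-1,0,3],[-1,0,6],[-2,0,9],[-2,0,12],[-3,0,15],[-3,0,18],[-3,0,20],[-3,0,20]], dr=[[0,0,0],[0,0,0],[0,0,0],[0,0,0],[0,0,0],[0,0,0],[0,0,0],[0,0,0]])

```text
clock: 5.0
position: [518.5, -58.4, 253.4]
ee_rot: [0.779, -0.628, -0.0, 0.0]
contact_force: [1.1, 0.2, 0.6]
gripper_width: 0.4
grasp_force: 0.4
```

move_arm(fingers=[0,0,0,0,0], travel=[[0,0,1.5],[0,0,3],[0,0,4.5],[0,0,6],[0,0,6]], dr=[[0,0,0],[0,0,0],[0,0,0],[0,0,0],[0,0,0]])

```text
clock: 5.5
position: [518.4, -58.1, 249.0]
ee_rot: [0.779, -0.627, 0.0, -0.0]
contact_force: [-3.3, 3.8, 9.4]
gripper_width: 0.2
grasp_force: 4.4
```

The bolt's resistance begins here (9 N). I continue in small steps.

move_arm(fingers=[0,0,0], travel=[[0,0,1],[0,0,2],[0,0,2]], dr=[[0,0,0],[0,0,0],[0,0,0]])

```text
clock: 5.8
position: [518.4, -58.0, 247.4]
ee_rot: [0.779, -0.627, 0.0, -0.0]
contact_force: [-4.2, 4.7, 11.3]
gripper_width: 0.5
grasp_force: 5.7
```

move_arm(fingers=[0,0,0], travel=[[0,0,1],[0,0,2],[0,0,2]], dr=[[0,0,0],[0,0,0],[0,0,0]])

```text
clock: 6.1
position: [518.4, -58.0, 244.9]
ee_rot: [0.779, -0.627, 0.0, -0.001]
contact_force: [-2.3, 4.7, 8.0]
gripper_width: 0.1
grasp_force: 3.4
```

move_arm(fingers=[0,0,0], travel=[[0,0,1],[0,0,2],[0,0,2]], dr=[[0,0,0],[0,0,0],[0,0,0]])

```text
clock: 6.4
position: [518.5, -58.1, 242.3]
ee_rot: [0.779, -0.627, 0.0, -0.0]
contact_force: [-1.7, 3.2, 5.3]
gripper_width: -0.1
grasp_force: 2.4
```

move_arm(fingers=[0,0,0], travel=[[0,0,1],[0,0,1.5],[0,0,1.5]], dr=[[0,0,0],[0,0,0],[0,0,0]])

```text
clock: 6.7
position: [518.5, -58.6, 240.1]
ee_rot: [0.779, -0.628, 0.0, -0.0]
contact_force: [0.3, 0.6, 1.0]
gripper_width: -0.1
grasp_force: 0.4
```

move_arm(fingers=[0,0,0], travel=[[0,0,1],[0,0,1.5],[0,0,1.5]], dr=[[0,0,0],[0,0,0],[0,0,0]])

```text
clock: 7.0
position: [518.3, -58.7, 238.4]
ee_rot: [0.779, -0.628, -0.0, 0.0]
contact_force: [-0.5, 0.5, 0.5]
gripper_width: 0.2
grasp_force: 0.4
```

move_arm(fingers=[0,0,0], travel=[[0,0,0.5],[0,0,1],[0,0,1]], dr=[[0,0,0],[0,0,0],[0,0,0]])

```text
clock: 7.3
position: [518.3, -58.7, 237.7]
ee_rot: [0.779, -0.628, -0.0, 0.0]
contact_force: [-1.0, -0.8, 1.3]
gripper_width: -0.1
grasp_force: 0.8
```

move_arm(fingers=[0,0,0], travel=[[0,0,0.5],[0,0,1],[0,0,1]], dr=[[0,0,0],[0,0,0],[0,0,0]])

```text
clock: 7.6
position: [518.3, -58.6, 237.2]
ee_rot: [0.779, -0.627, -0.0, 0.0]
contact_force: [-2.1, -0.5, 5.4]
gripper_width: -0.1
grasp_force: 2.9
```

The rest pad is met about 3 mm past the click. I lift off, opening the fingers once well clear, and look.

move_arm(fingers=[0,0,0,0,45,45,45], travel=[[0,0,-5],[0,0,-15],[0,0,-40],[0,0,-70],[0,0,-100],[0,0,-100],[0,0,-100]], dr=[[0,0,0],[0,0,0],[0,0,0],[0,0,0],[0,0,0],[0,0,0],[0,0,0]])

```text
clock: 8.3
position: [518.3, -58.5, 337.7]
ee_rot: [0.778, -0.628, 0.001, -0.001]
contact_force: [-1.2, 0.1, -0.3]
gripper_width: 43.2
grasp_force: 0.0
```

```bash
python3 - <<'E'
from h import *
i=arm.get_image('scene')[:,:,::-1];i=cv2.resize(i[100:240,220:420],None,fx=4,fy=4);cv2.imwrite('pics/s3.png',i)
s=arm.read_state();print(s['clock'],s['position'],s['contact_force'],s['joints'])
E
```

```text
8.35 [518.04493277 -58.55685647 336.62013684] [-0.01981617  0.19510419  0.16941567] [ 1.98842764e-01  2.72497429e-01 -3.43349001e-01 -6.39618754e-04
 -9.55074151e-01  1.52079538e-02]
```

View pics/s3.png

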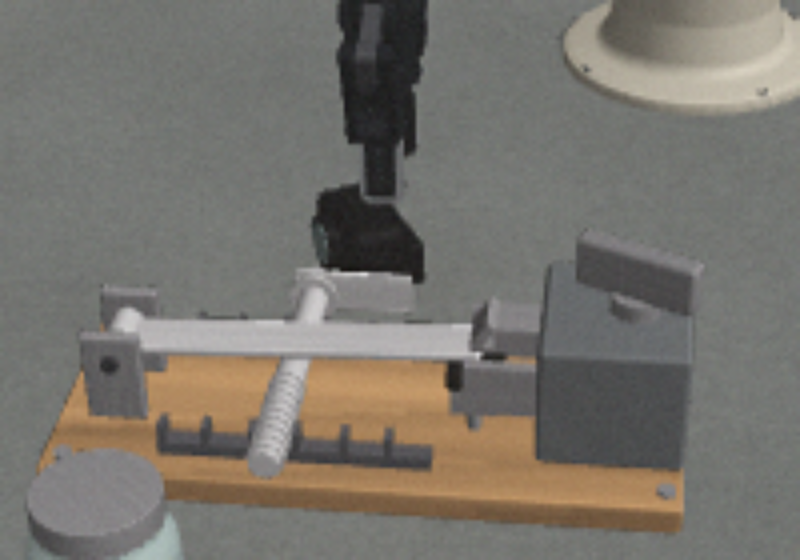

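The bar is latched level with its end under the bolt, and the screw is in place. Now I'll refine the knob's position and angle from the two views.

```bash
python3 - <<'E'
from h import *
print('tri wing mid',tri(('scene',(380.3,162.5)),('top',(266.6,259))).round(1))
t=cv2.imread('pics/top0.png');g=cv2.cvtColor(t,cv2.COLOR_BGR2HSV)
m=((g[:,:,1]<30)&(g[:,:,2]>90)).astype('uint8');M=np.zeros_like(m);M[245:275,244:291]=1;m&=M
n,l,st,ce=cv2.connectedComponentsWithStats(m);print(st[1:],np.median(g[250:260,262:275,:],(0,1)),g[258:263,255],g[245,275])
for i in range(1,n):
  if st[i,4]>60:
    W=np.array([plane('top',p,130)[:2] for p in np.argwhere(l==i)[:,::-1]]).astype('float32')
    r=cv2.minAreaRect(W);v=cv2.fitLine(W,cv2.DIST_L2,0,.01,.01).ravel();an=np.arctan2(v[1],v[0])%np.pi;print(r,v,'knob',1.7845-an)
E
```

```text
tri wing mid [490.8  69.  126.9]
[[ 244  245   47   30 1359]] [120.   9. 110.] [[132  10 122]
 [120   6 119]
 [120   9 110]
 [114  13 101]
 [107  17 107]] [105  19 108]
((490.7493591308594, 65.55050659179688), (81.84587097167969, 51.160125732421875), 89.70027923583984) [1.3262784e-03 9.9999911e-01 4.9061615e+02 6.5825722e+01] knob 0.21502995
```

```bash
python3 - <<'E'
from h import *
t=cv2.imread('pics/top0.png').astype(int)
d=cv2.GaussianBlur((t[:,:,2]-t[:,:,0]).astype('float32'),(3,3),0)  # wing warmer than case
S=d[246:274,244:290];print(S[::3,::4].round(0).astype(int))
m=np.zeros(d.shape,'uint8');m[246:274,244:290]=S>-5
n,l,st,ce=cv2.connectedComponentsWithStats(m)
for i in range(1,n):
  if st[i,4]>60:
    W=np.array([plane('top',p,130)[:2] for p in np.argwhere(l==i)[:,::-1]]).astype('float32')
    v=cv2.fitLine(W,cv2.DIST_L2,0,.01,.01).ravel();an=np.arctan2(v[1],v[0])%np.pi;print(st[i],cv2.minAreaRect(W),v,'knob',1.7845-an)
E
```

```text
[[-2 -4 -7 -7 -7 -6 -7 -7 -7 -7 -7 -7]
 [-2 -3 -7 -7 -7 -6 -6 -7 -7 -7 -7 -7]
 [-2 -3 -4 -6 -7 -5 -4 -6 -7 -8 -7 -7]
 [-2 -3 -3 -3 -3 -3 -3 -3 -6 -7 -8 -8]
 [-3 -3 -3 -3 -3 -4 -3 -3 -3 -5 -7 -7]
 [-2 -3 -4 -5 -4 -3 -3 -3 -4 -3 -3 -7]
 [-2 -3 -5 -7 -6 -4 -3 -3 -3 -4 -3 -7]
 [-3 -2 -3 -7 -7 -6 -6 -7 -6 -6 -6 -7]
 [-3 -2 -2 -7 -7 -7 -8 -7 -7 -8 -7 -7]
 [-3 -2 -2 -7 -7 -8 -7 -7 -8 -7 -8 -7]]
[244 246  42  28 591] ((490.9698181152344, 69.96800231933594), (47.663719177246094, 72.68334197998047), 0.04179186001420021) [3.8143754e-02 9.9927229e-01 4.8994962e+02 7.7670601e+01] knob 0.25185668
```

Triangulation puts the wing's top at (490.8, 69, 127), which agrees with the rack fit. Moving over the knob, turned by 0.43, for a check.

move_arm(fingers=[45,45,45,45,45,45], travel=[[-30,0,0],[-70,0,0],[-110,0,0],[-129,0,0],[-129,0,0],[-129,0,0]], dr=[[0,0,0.14],[0,0,0.28],[0,0,0.42],[0,0,0.43],[0,0,0.43],[0,0,0.43]])

```text
clock: 8.95
position: [490.8, 67.6, 335.8]
ee_rot: [-0.627, 0.779, 0.0, -0.001]
contact_force: [0.1, -0.3, -0.5]
gripper_width: 44.8
grasp_force: 0.0
```

```bash
python3 - <<'E'
from h import *
i=arm.get_image('wrist')[:,:,::-1];cv2.imwrite('pics/w4.png',i[100:400,120:520].repeat(2,0).repeat(2,1))
s=arm.read_state();print(s['clock'],s['position'],s['ee_rot'],s['joints'])
o=np.array([490.7,67.5,130]);
for k in(.3,.43,.55):
  an=1.7845-k;d=np.array([np.cos(an),np.sin(an),0])*35
  print(k,((proj('wrist',[o+d,o-d])-[120,100])*2).round(0).tolist())
E
```

```text
9.0 [490.96577657  67.12756348 335.89202653] [-6.26800985e-01  7.79178739e-01  2.54203922e-04 -9.76732932e-04] [ 4.64209883e-01  2.31736348e-01 -4.03241065e-01 -1.03565494e-04
 -9.37835729e-01 -6.80062490e-01]
0.3 [[404.0, 344.0], [377.0, 154.0]]
0.43 [[391.0, 345.0], [391.0, 153.0]]
0.55 [[379.0, 344.0], [404.0, 154.0]]
```

View pics/w4.png

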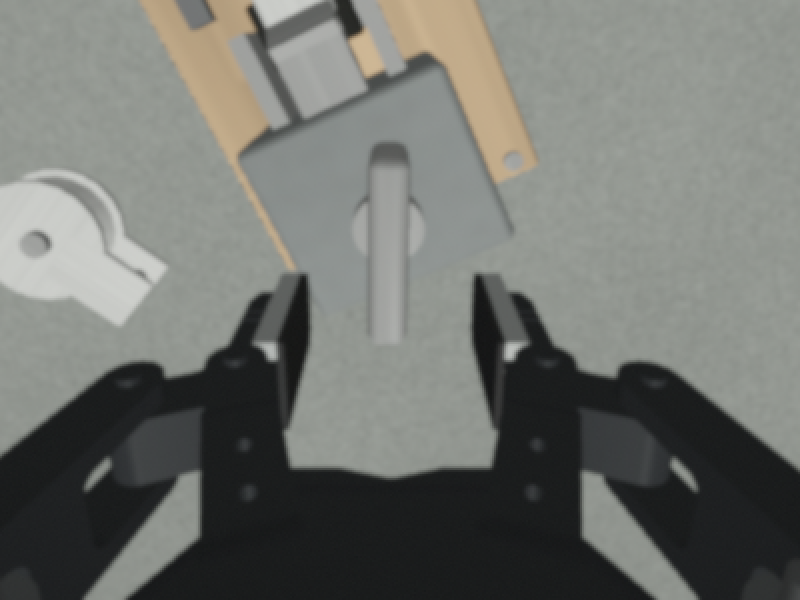

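The wing runs from (389,160) to (387,343), straight between the pads and as predicted for 0.43. Descend and close.

move_arm(fingers=[45,45,45,45,45,10,10,10,10,10], travel=[[0,0,20],[0,0,40],[0,0,55],[0,0,62],[0,0,62],[0,0,62],[0,0,62],[0,0,62],[0,0,62],[0,0,62]], dr=[[0,0,0],[0,0,0],[0,0,0],[0,0,0],[0,0,0],[0,0,0],[0,0,0],[0,0,0],[0,0,0],[0,0,0]])

```text
clock: 10.0
position: [491.2, 67.5, 275.9]
ee_rot: [-0.627, 0.779, -0.0, 0.001]
contact_force: [-1.4, -0.2, 6.3]
gripper_width: 13.1
grasp_force: 60.4
```

move_arm(fingers=[10,10,10,10,10,10,10,10,10,10], travel=[[0,0,0],[0,0,0],[0,0,0],[0,0,0],[0,0,0],[0,0,0],[0,0,0],[0,0,0],[0,0,0],[0,0,0]], dr=[[0,0,0.1],[0,0,0.2],[0,0,0.3],[0,0,0.4],[0,0,0.5],[0,0,0.6],[0,0,0.7],[0,0,0.8],[0,0,0.9],[0,0,0.9]])

```text
clock: 11.0
position: [490.4, 68.2, 275.9]
ee_rot: [-0.225, 0.974, 0.001, -0.0]
contact_force: [-6.4, 4.8, 8.7]
gripper_width: 12.9
grasp_force: 61.2
```

move_arm(fingers=[10,10,10,10,10,10,10,10,10,10], travel=[[0,0,0],[0,0,0],[0,0,0],[0,0,0],[0,0,0],[0,0,0],[0,0,0],[0,0,0],[0,0,0],[0,0,0]], dr=[[0,0,0.1],[0,0,0.2],[0,0,0.3],[0,0,0.4],[0,0,0.5],[0,0,0.6],[0,0,0.7],[0,0,0.77],[0,0,0.8],[0,0,0.8]])

```text
clock: 12.0
position: [490.2, 69.2, 275.9]
ee_rot: [0.172, 0.985, 0.002, -0.0]
contact_force: [-9.4, 10.8, 10.1]
gripper_width: 12.9
grasp_force: 61.2
```

```bash
python3 - <<'E'
from h import *
s=arm.read_state();print(s['clock'],s['position'],R.from_quat(s['ee_rot']).as_matrix()[:,0],s['joints'],s['contact_force'],s['wrist_torque'])
x=R.from_quat(s['ee_rot']).as_matrix()[:,0];print('knob',(1.7845-np.pi-np.arctan2(x[1],x[0]))%(2*np.pi))
E
```

```text
12.0 [490.22220738  69.18365394 275.91885431] [-0.9409281   0.33860429  0.00120487] [ 0.46807977  0.30725256 -0.47847574 -0.0041641  -0.78371667 -2.38136391] [-9.43354205 10.83104736 10.07917881] [ 2.91544012  2.61897648 -0.05621784]
knob 2.1299334329519954
```

The stop isn't reached yet (2.13, low torque). A little further.

move_arm(fingers=[10,10,10,10], travel=[[0,0,0],[0,0,0],[0,0,0],[0,0,0]], dr=[[0,0,0.03],[0,0,0.06],[0,0,0.08],[0,0,0.08]])

```text
clock: 12.4
position: [490.3, 69.3, 275.9]
ee_rot: [0.21, 0.978, 0.001, -0.0]
contact_force: [-9.5, 10.2, 9.0]
gripper_width: 13.1
grasp_force: 60.9
```

```bash
cat > k.py <<'E'
from h import *
s=arm.read_state();x=R.from_quat(s['ee_rot']).as_matrix()[:,0];print(s['clock'],s['position'],s['contact_force'],s['wrist_torque'],'knob',(1.7845-np.pi-np.arctan2(x[1],x[0]))%(2*np.pi),s['joints'][5])
E
python3 k.py
```

```text
12.4 [490.26440225  69.33256434 275.91165701] [-9.53319799 10.21352297  8.95647881] [3.07249629 2.62220187 0.39004354] knob 2.2077488491883575 -2.459719569998085
```

move_arm(fingers=[10,10,10], travel=[[0,0,0],[0,0,0],[0,0,0]], dr=[[0,0,0.03],[0,0,0.05],[0,0,0.05]])

```text
clock: 12.7
position: [490.3, 69.5, 275.9]
ee_rot: [0.232, 0.973, 0.001, -0.0]
contact_force: [-9.6, 10.7, 9.8]
gripper_width: 13.2
grasp_force: 69.4
```

```bash
python3 k.py
```

```text
12.7 [490.29097745  69.5179844  275.93557619] [-9.56521434 10.71783245  9.84056061] [3.15774742 2.75611859 1.66307119] knob 2.251921492084099 -2.505557611468071
```

The torque jumped to 1.7 N m, so the knob is on its stop. Release, rise and check.

move_arm(fingers=[45,45,45,45,45,45,45,45,45,45], travel=[[0,0,0],[0,0,0],[0,0,0],[0,0,-15],[0,0,-40],[0,0,-80],[0,0,-120],[0,0,-160],[0,0,-160],[0,0,-160]], dr=[[0,0,0],[0,0,0],[0,0,0],[0,0,0],[0,0,0],[0,0,0],[0,0,0],[0,0,0],[0,0,0],[0,0,0]])

```text
clock: 13.7
position: [490.9, 67.1, 435.4]
ee_rot: [0.236, 0.972, 0.001, 0.001]
contact_force: [-0.1, 0.0, 0.3]
gripper_width: 45.2
grasp_force: 0.0
```

```bash
python3 - <<'E'
from h import *
a=arm.get_image('scene')[:,:,::-1][100:290,200:420];b=arm.get_image('wrist')[:,:,::-1][40:400,120:520]
a=cv2.resize(a,(400,345));b=cv2.resize(b,(400,345));cv2.imwrite('pics/f.png',np.hstack([a,b]))
o=np.array([490.7,67.5,130])
for k in(2.1,2.2):
  an=1.7845-k;d=np.array([np.cos(an),np.sin(an),0])*35
  print(k,(proj('wrist',[o+d,o-d])-[120,40]+[400,0]).round(0).tolist())
E
python3 k.py
```

```text
2.1 [[601.0, 179.0], [590.0, 113.0]]
2.2 [[598.0, 180.0], [594.0, 113.0]]
13.8 [490.75527654  67.13272627 433.44722721] [ 0.30703551  0.24735152 -0.43656641] [-0.00927681  0.05321737 -0.02003089] knob 2.2605349906118706 -2.5109116240563814
```

View pics/f.png

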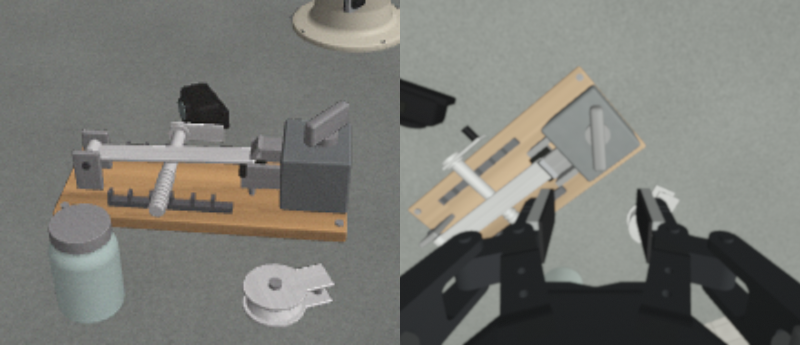

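The bar is latched, and the wing runs from (599,168) to (594,108), as predicted for 2.2. The screw, headlamp, pulley and jar are in place, and the robot is clear. Handing in.

```bash
python3 -c "
from bench import arm
print(arm.job_done())"
```

```text
the job is handed in; nothing more can be done
None
```

The rack is closed: the bar is latched under the catch (highest force read while pressing about 13 N), the knob is turned clockwise to its stop, the other items look undisturbed in the last pictures, and the job is handed in at about 14 s.

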